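# Close a tile mould and lock it with its long pin

## Task

Slide the front half of the two-part plaster tile mould fully shut against the back half, then lock it with the long red-handled pin from the rack: start the pin about halfway into the bore in the mould's side, let go of it, take it again further back by its red handle and push it fully home, until its brass flange sits against the mould. Leave the shorter black-handled pin in its rack and do not disturb anything else on the bench.

Things in the scene. Friction and masses are not known exactly. Their poses are not given: they have to be found in the camera images.
- mould: Two-part plaster tile mould on a fixed 300 x 160 mm dark steel base plate; both halves are 85 mm high above the bench. Origin at the underside: z up, x from front half to back half (the closing direction), y out of the side with the bore mouth. The back half spans x 0 to 100, y -70 to 70 mm; the shut front half x -70 to 0 mm, and its 49 mm wide tongue enters a slot in the back half.
- front_half (a joint): Opening of the mould in m: 0 = shut (end stop), grows as the front half slides along the mould's -x, at most 0.06. It stays where it is left; about 3 N moves it, plus 8 N per m/s.
- slide_handle (a point): Centre of the upright round wooden handle on the front half, 18 mm in diameter, from 85 to 135 mm above the bench (low steel collar 26 mm wide, 4 mm high at its foot). This point, on its axis, is 113 mm above the bench and moves with the front half. Grip it from above and push along the mould's x to shut.
- bore_mouth (a point): Centre of the bore's mouth (steel bush, flush) on the flat side face at the mould's +y side, at mould x 30, y 70 mm, 55 mm above the bench; axes as the mould's. The level bore, 18.5 mm in diameter, runs 140 mm along -y through cheek (45 mm), tongue, cheek, open at both ends; it is clear only when the front half is shut. The pin goes in along -y.
- pin_mid (a point): Mid-shaft of the long red-handled pin, on its axis; x axis along the pin to the tip. Steel shaft 16 mm in diameter, 150 mm long, the last 12 mm tapering to 7 mm; then a brass flange 34 mm in diameter, 6 mm thick; then the red handle 24 mm in diameter, 44 mm long. 0.2 to 0.35 kg, balance point about 25 mm behind this point. In the rack it lies level, axis 40 mm above the bench.
- pin_tip (a point): Tip of the long pin, on its axis, 75 mm ahead of the shaft's middle.
- pin_flange (a point): Centre of the front face of the long pin's brass flange (the face that seats against the mould), 75 mm behind the shaft's middle.
- pin_handle (a point): Centre of the long pin's red handle, 28 mm behind the flange's front face. Let go halfway in, the pin stays in the bore but droops by about 3 degrees in its play (this point some 6 mm below the bore's axis), and it binds if pushed so: take the handle where it hangs, raise it level with the bore, then push. A level pin slides with a few N.
- spare_mid (a point): The shorter pin with the black handle, which is to stay in the rack: same shape, but the shaft is 110 mm long. The point is on its axis 75 mm ahead of its flange; x towards its tip.
- rack: Fixed wooden rack, pins side by side 90 mm apart, tips along its x; either pin in either place. Base 190 x 150 x 10 mm, origin under its centre, z up. Blocks 58 mm high flank the handles (x -92 to -56 mm), so a pin there can only be gripped by its shaft; notched posts 46 mm high carry the shafts at x 34 to 46 mm (from 4 to 16 mm ahead of pin_mid). Pins lift straight up.
- mug: Bystander: blue mug, 80 mm wide, 90 mm high; origin under its centre.
- tile: Bystander: grey clay tile 110 x 110 x 14 mm lying flat; origin under its centre.
- slip: Bystander: pale jar 64 mm in diameter, 130 mm high; origin under its centre.
- brush: Bystander: brush lying on the bench near the robot, handle along its x.
- scraper: Bystander: spatula lying on the bench, handle along its x.
- rib: Bystander: thin wooden rib 120 x 60 x 8 mm lying flat; origin under its centre.
There are look-alikes about, which are no part of the job. Leave any brown or green look-alike of the part that bears pin_mid alone.

How it is judged:
On the way, in this order (a step that is already met when the one before it is completed fails the run):
1. the mould is shut (within 2 mm) (value of joint front_half below 0.002 m), for 0.2 s.
2. the red-handled pin stays by itself 40 to 110 mm deep in the bore, let go by the fingers, the mould shut (value of joint front_half below 0.002 m and angle between the x axis of pin_mid and the y axis of mould, either way round below 0.1 rad and x of pin_tip in the frame of bore_mouth between -0.006 and 0.006 m and z of pin_tip in the frame of bore_mouth between -0.006 and 0.006 m and y of pin_flange in the frame of bore_mouth between 0.04 and 0.11 m and contact force between the fingers and pin below 0.1 N), for 0.2 s.
3. the fingers touch the pin again with the grasp point within 45 mm of the middle of its red handle, the flange still more than 15 mm from the mould (distance between the grasp point and pin_handle below 0.045 m and contact force between the fingers and pin above 0.5 N and y of pin_flange in the frame of bore_mouth above 0.015 m), for 0.1 s.
At the end, for the whole second after the job is handed in: The mould is shut within 2 mm, the red-handled pin is in the bore through both halves with its flange within 3 mm of the mould's side face and within 5 mm of the bore's axis, at rest and released; the black-handled pin is still in the rack (value of joint front_half below 0.002 m and angle between the x axis of pin_mid and the y axis of mould, either way round below 0.1 rad and x of pin_tip in the frame of bore_mouth between -0.006 and 0.006 m and z of pin_tip in the frame of bore_mouth between -0.006 and 0.006 m and y of pin_flange in the frame of bore_mouth between -0.003 and 0.003 m and horizontal distance between pin_flange and bore_mouth below 0.005 m and linear speed of pin below 0.02 m/s and contact force between the fingers and pin below 0.1 N and distance between spare_mid and rack below 0.09 m); the robot touches nothing.
It fails at once if a bystander (mug, tile, jar, brush, spatula, rib) is moved by more than 30 mm (distance of any of mug, tile, slip, brush, scraper, rib from where it was at the start of the episode above 0.03 m).
It fails at once if the black-handled pin is moved by more than 15 mm (distance of spare_mid from where it was at the start of the episode above 0.015 m).
It also fails if it takes over 69 s, if anything falls off the work surface, if the arm or the gripper's body presses on something with over 40 N, if the wrist force passes 120 N, or if a joint passes its speed limit or range.

## Robot

A 6-joint arm with a two-finger parallel gripper is mounted at the origin on the work surface. World frame = base frame: x ahead of the robot, y to its left, z up, the work surface at z = 0. Lengths are in m, angles in rad, forces in N, time in s.
With the tool pointing down it reaches from about 0.3 to 0.875 m from the base axis. Payload 6.4 kg.
Tool frame: the origin (TCP) lies midway between the tips of the shut fingers; the grasp point (between the pads) lies r.grip_point_offset behind it (r.grip_point_offset is the distance from the TCP to the grasp point, in m); z points along the fingers, y is the line along which they close (so a half turn about z gives the same grasp; the last joint's range is limited). The gripper opens to 88 mm and grips with 3 to 60 N. Pads are 18 mm wide; open, the fingers measure 123 mm over their backs; the gripper's body (75 mm by 187 mm) begins 45 mm behind the grasp point.
Start: joints at [-1.544, 0.181, 1.607, -0, 1.354, -0.206], TCP at [0.133, -0.559, 0.239] pointing down, gripper open.
Joint ranges: [-2.99, 2.99], [-0.89, 2.07], [0.3, 2.58], [-1.14, 4.28], [0, 2.63], [-3.12, 3.12]. Speed limits (rad/s): [2.57, 2.57, 3.01, 3.14, 3.14, 3.14].

## Interface

Orientations are given as [roll, pitch, yaw] about the fixed x, y, z axes, in that order (R = Rz(yaw) Ry(pitch) Rx(roll)).
In Python, from rig import r, cams, ticket gives the robot as it stands.
- The arm moves only by the tool step_arm, never from a script. Its argument "steps" is a list of rows, each an object of numbers: "x", "y", "z": the shift along the tool's x, y, z in cm; "spin": the turn about the tool's z in rad. A call has 1 to 10 rows; each row shifts and turns the commanded pose from where the row before left it, along the tool's axes as they then stand; what a row does not reach is not made up. A row lasts 1/8 s, in which the tool goes at most 62.5 mm and 10.7 degrees, less where a joint would pass 70% of its speed; a pose out of reach is approached as far as the arm can. A call with a gripper value outside its range is refused whole. "hand" is the finger opening in cm, from 0 to 8.81, set as the call begins (left out, the last holds). The fingers move at their own pace and stop on an object; the grip force is fixed at half the most. Time passes only in rows, so rows that do not move let the fingers close. It gives the time, the measured TCP pose, the force, the opening and the grip force at its end, in the units of the state.
- r.observe(): the state, without advancing time (a new reading comes with each control period).
- cams.camera(name): name is "scene" or "side" or "wrist"; returns a dict with "img" (420x560x3 uint8, blue, green, red), "range_z" (420x560 float32, m along the optical axis (not along the pixel's ray), 0 where there is no reading), "fx", "fy", "cx", "cy" (pixels), "dist_coeffs" ([k1, k2, p1, p2, k3] as OpenCV has them; the pictures are not rectified), "R" (3x3) and "t" (3): a world point X has camera coordinates R X + t; the wrist camera has in their place "hand_eye" (4x4, takes a point from camera to tool coordinates, whose origin is the TCP and whose axes are the flange's). Camera axes: x right, y down, z forward; pixel columns grow to the right and rows downward; lengths in m; the calibration is good to about 2 mm. A picture is of the moment at which its call begins: read the wrist's pose just before it.
- ticket.sign_off(): hands the job in; it is judged then, once.
The state is a dict: "time_s": time; "q": joint angles; "joint_velocities": joint speeds; "effort": joint torques, N m; "eef_pos": TCP position; "orientation": TCP orientation; "force": force on the tool from outside, world axes, zero at the start; "wrist_torque": the same for the moment, N m; "gripper_width": opening from 0.0 (shut) to 1.0 (fully open); "finger_force": force on a finger pad.
Only numpy, scipy, OpenCV 4.12 (cv2) and the standard library are available. Lean on these libraries where they do the work, as an engineer would, in place of code of your own. Each camera call takes 0.05 s, during which the arm holds its last target. There are 200 camera calls.

## Working session

There is one attempt and no reset: what is moved stays moved. The work goes in short steps, Python scripts to look and compute and a tool call to move; the robot and the scene stay as the last step left them, time stands still between calls to the robot, and variables do not carry over. Pictures are saved under pics/ and viewed, at most 11 in all, crops included, and the job is handed in when it is done.

Besides the shell and the picture viewer there is one more tool, called in YAML: its name, and indented under it one key for each argument. step_arm: Moves the arm, as the interface text tells. Its arguments: {"type":"object","properties":{"steps":{"type":"array"},"hand":{"type":"number"}},"required":["steps"]}

```bash
mkdir -p pics; ls; cat > h.py <<'E'
import numpy as np, cv2
from scipy.spatial.transform import Rotation as Ro
from rig import r, cams, ticket
def cap(n):
    s=r.observe(); c=cams.camera(n)
    if "R" not in c or c.get("R") is None:
        T=np.eye(4); T[:3,:3]=Ro.from_euler('xyz',s["orientation"]).as_matrix(); T[:3,3]=s["eef_pos"]
        M=T@np.array(c["hand_eye"]); c["Rw"]=M[:3,:3]; c["C"]=M[:3,3]
    else:
        c["Rw"]=np.array(c["R"]).T; c["C"]=-c["Rw"]@np.array(c["t"])
    c["K"]=np.array([[c["fx"],0,c["cx"]],[0,c["fy"],c["cy"]],[0,0,1]])
    return c
def rays(c,uv):
    p=cv2.undistortPoints(np.array(uv,float).reshape(-1,1,2),c["K"],np.array(c["dist_coeffs"])).reshape(-1,2)
    return np.c_[p,np.ones(len(p))]@c["Rw"].T
def plane(c,uv,z):
    d=rays(c,uv); return c["C"]+d*((z-c["C"][2])/d[:,2])[:,None]
def pts(c,uv):
    uv=np.array(uv).astype(int).reshape(-1,2); return c["C"]+rays(c,uv)*c["range_z"][uv[:,1],uv[:,0]][:,None]
def cloud(c):
    v,u=np.mgrid[0:420,0:560]; return pts(c,np.c_[u.ravel(),v.ravel()]).reshape(420,560,3)
E
python3 - <<'E'
from h import *
import pickle
s=r.observe();print(s,r.grip_point_offset)
for n in("scene","side","wrist"):
    c=cap(n);cv2.imwrite(f"pics/{n}0.png",c["img"]);pickle.dump(c,open(n+"0.pkl","wb"));print(n,c["C"],c["Rw"][:,2])
E
```

```text
pics
{'time_s': 0.0, 'q': array([-1.54428717e+00,  1.81543288e-01,  1.60799770e+00, -1.08768173e-05,
        1.35375087e+00, -2.06288131e-01]), 'joint_velocities': array([ 8.80049991e-04, -4.99091604e-04,  1.12238840e-03, -8.82240067e-04,
       -3.01089463e-05, -1.87822583e-04]), 'effort': array([-1.56110927e-03, -4.33869731e+01, -3.41843998e+01,  7.00810086e-02,
        3.85760120e-02, -1.49269772e-04]), 'eef_pos': array([ 0.13265893, -0.55895279,  0.23781383]), 'orientation': array([-3.13992730e+00, -3.37653270e-04,  2.32799357e-01]), 'force': array([-0.08890635,  0.69888702, -0.35869478]), 'wrist_torque': array([ 0.00371695,  0.0078552 , -0.0148873 ]), 'finger_force': 0.0, 'gripper_width': 1.0043510945832135} 0.0187
scene [1.12355205 0.47091216 0.94219508] [-0.55263858 -0.32644053 -0.7668293 ]
side [0.05088554 0.72212253 1.08387067] [ 0.3896185  -0.47809562 -0.78716073]
wrist [ 0.1981845  -0.54346286  0.38496983] [-0.25688784 -0.05931692 -0.96461917]
```

View pics/scene0.png

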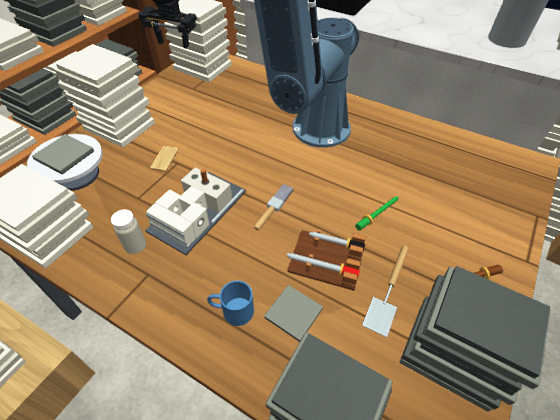

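View pics/side0.png

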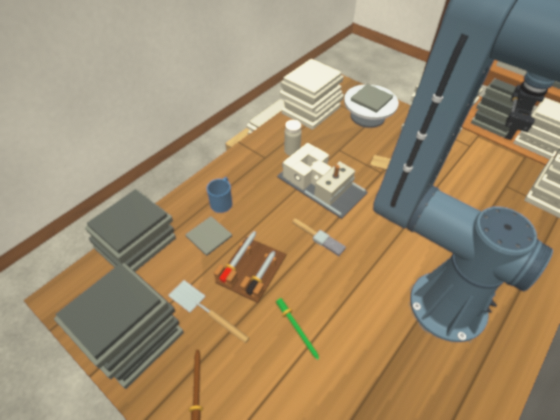

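The scene view shows the mould near (195,208), with its wooden handle at (205,177) and bore at (200,222). The rack is near (327,258), with the red handle at (352,270) and the black one at (357,245). The side view agrees: mould at (320,175), red handle at (226,272).

```bash
cat > m.py <<'E'
from h import *
import pickle
for n,box in(("scene",(130,150,250,260)),("side",(270,130,380,220))):
    c=pickle.load(open(n+"0.pkl","rb")); P=cloud(c); im=c["img"].astype(int); hsv=cv2.cvtColor(c["img"],cv2.COLOR_BGR2HSV)
    B=np.zeros((420,560),bool);B[box[1]:box[3],box[0]:box[2]]=1
    top=B&(abs(P[...,2]-.085)<.006)&(hsv[...,1]<70)
    k,l,st,ce=cv2.connectedComponentsWithStats(top.astype(np.uint8))
    for i in range(1,k):
        if st[i,4]>60:
            q=P[l==i]; print(n,"top",st[i],np.round(cv2.minAreaRect((q[:,:2]*1000).astype(np.float32)),1) if 0 else cv2.minAreaRect((q[:,:2]*1000).astype(np.float32)), q[:,2].mean())
    hd=B&(P[...,2]>.1)&(P[...,2]<.15)&(hsv[...,1]>90)
    if hd.sum(): q=P[hd]; v,u=np.nonzero(hd); print("handle",len(q),q.mean(0),q.min(0),q.max(0))
    # red handle
    red=(im[...,2]>150)&(im[...,1]<60)&(im[...,0]<60)
    v,u=np.nonzero(red); print("red",len(u),u.mean(),v.mean(),np.median(P[red],0))
    # flange/shaft: shafts = low saturation, z .035-.055 in rack region
    rc=P[red].mean(0)if red.any() else np.zeros(3); rc=np.median(P[red],0)
    near=(np.hypot(P[...,0]-rc[0],P[...,1]-rc[1])<.26)&(P[...,2]>.03)&(P[...,2]<.06)&(hsv[...,1]<60)&(hsv[...,2]>110)
    k,l,st,ce=cv2.connectedComponentsWithStats(near.astype(np.uint8))
    for i in range(1,k):
        if st[i,4]>40: q=P[l==i]; print("shaft",st[i],cv2.minAreaRect((q[:,:2]*1000).astype(np.float32)),q[:,2].max())
    big=cv2.resize(c["img"][box[1]-5:box[3]+50,box[0]-5:box[2]+130] if n=="scene" else c["img"][130:310,200:380],None,fx=3,fy=3,interpolation=cv2.INTER_CUBIC)
    cv2.imwrite(f"pics/{n}_crop.png",big); print(big.shape)
E
python3 m.py
```

```text
scene top [ 146  168   85   66 2124] ((595.1451416015625, -144.09446716308594), (144.60220336914062, 223.54098510742188), 88.40850830078125) 0.08615363269477037
handle 63 [ 0.52231377 -0.14149152  0.12343261] [ 0.51172411 -0.15323936  0.10068636] [ 0.52981377 -0.1337429   0.14034332]
red 88 350.5113636363636 269.75 [0.55666923 0.36316059 0.0514431 ]
shaft [309 232  38  13 164] ((486.78759765625, 263.013427734375), (19.312742233276367, 108.03581237792969), 12.51600170135498) 0.05202100211307337
shaft [287 254  54  17 261] ((578.1796264648438, 264.18145751953125), (20.81660270690918, 146.9434814453125), 11.585434913635254) 0.052883706757640314
(495, 765, 3)
side top [ 283  144   71   50 1335] ((595.1359252929688, -143.84153747558594), (146.0081024169922, 222.0233612060547), 88.09368133544922) 0.08442184501525632
handle 41 [ 0.52464462 -0.13985214  0.12253135] [ 0.51153929 -0.19757205  0.10046526] [ 0.79623074 -0.13065031  0.13611228]
red 64 224.078125 274.734375 [0.55492395 0.37182707 0.04982704]
shaft [231 232  25  34 196] ((579.5775146484375, 262.54888916015625), (15.862698554992676, 138.07395935058594), 13.179892539978027) 0.052015847159924355
shaft [257 252  18  26 146] ((488.86968994140625, 260.3642578125), (17.063243865966797, 100.66216278076172), 14.79365062713623) 0.051115682801739615
(540, 540, 3)
```

View pics/scene_crop.png

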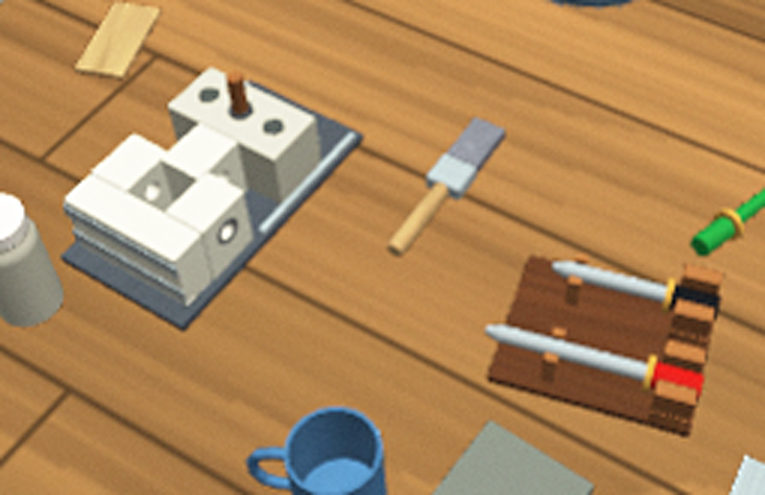

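step_arm:
  steps:
    - {"x":4.7,"y":-3.1}
    - {"x":4.7,"y":-3.1}
    - {"x":4.7,"y":-3.1}
    - {"x":4.7,"y":-3.1}
    - {"x":4.7,"y":-3.1}
    - {"x":4.7,"y":-3.1}
    - {"x":4.7,"y":-3.1}
    - {"x":4.7,"y":-3.1}
    - {"x":4.7,"y":-3.1}
    - {"x":4.7,"y":-3.1}

```text
validation failed for argument at $.st...
```

step_arm:
  steps:
    - {"spin":-0.185}
    - {"spin":-0.185}
    - {"spin":-0.185}
    - {"spin":-0.185}
    - {"spin":-0.185}
    - {"spin":-0.185}
    - {"spin":-0.185}
    - {}
    - {}

```text
validation failed for argument at $.st...
```

```bash
python3 - <<'E'
from h import *
import pickle
c=cap("wrist");s=r.observe();print(s["eef_pos"],s["orientation"],s["time_s"])
pickle.dump(c,open("w1.pkl","wb"));cv2.imwrite("pics/w1.png",c["img"])
E
```

```text
[ 0.13264293 -0.5591816   0.2381842 ] [-3.14058179e+00 -2.19270907e-04  2.32763776e-01] 0.2
```

View pics/w1.png

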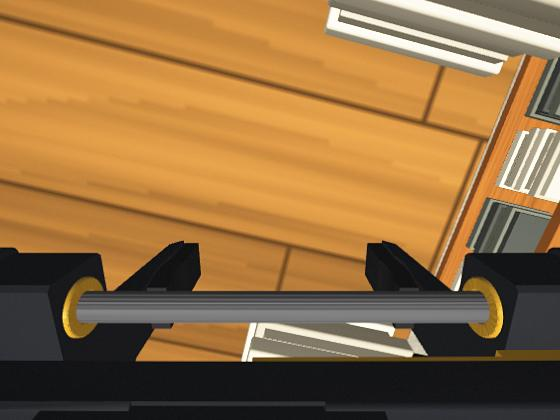

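The wrist view shows only bench, with the fingertips at (190,250) and (375,250). The arm hasn't moved because the rows were refused, so I'll try again with every key given.

step_arm:
  steps:
    - {"x":4.7,"y":-3.1,"z":0,"spin":0}
    - {"x":4.7,"y":-3.1,"z":0,"spin":0}
    - {"x":4.7,"y":-3.1,"z":0,"spin":0}
    - {"x":4.7,"y":-3.1,"z":0,"spin":0}
    - {"x":4.7,"y":-3.1,"z":0,"spin":0}
    - {"x":4.7,"y":-3.1,"z":0,"spin":0}
    - {"x":4.7,"y":-3.1,"z":0,"spin":0}
    - {"x":4.7,"y":-3.1,"z":0,"spin":0}
    - {"x":4.7,"y":-3.1,"z":0,"spin":0}
    - {"x":4.7,"y":-3.1,"z":0,"spin":0}

```text
time_s: 1.45
eef_pos: [0.5195, -0.1478, 0.2387]
orientation: [3.141, -0.0, 0.233]
force: [0.0, -0.0, -0.0]
gripper_width: 1.0
finger_force: 0.0
```

step_arm:
  steps:
    - {"x":0,"y":0,"z":0,"spin":-0.185}
    - {"x":0,"y":0,"z":0,"spin":-0.185}
    - {"x":0,"y":0,"z":0,"spin":-0.185}
    - {"x":0,"y":0,"z":0,"spin":-0.185}
    - {"x":0,"y":0,"z":0,"spin":-0.185}
    - {"x":0,"y":0,"z":0,"spin":-0.185}
    - {"x":0,"y":0,"z":0,"spin":-0.185}
    - {"x":0,"y":0,"z":0,"spin":0}

```text
time_s: 2.45
eef_pos: [0.5184, -0.1494, 0.2385]
orientation: [-3.141, -0.0, 1.526]
force: [0.2, 0.6, -0.1]
gripper_width: 0.997
finger_force: 0.0
```

```bash
python3 - <<'E'
from h import *
import pickle
s=r.observe();print(s["eef_pos"],s["orientation"],s["time_s"])
c=cap("wrist")
pickle.dump(c,open("w1.pkl","wb"));cv2.imwrite("pics/w1.png",c["img"])
E
```

```text
[ 0.51837017 -0.149366    0.23853298] [-3.14129148e+00 -1.60013503e-04  1.52616241e+00] 2.45
```

View pics/w1.png

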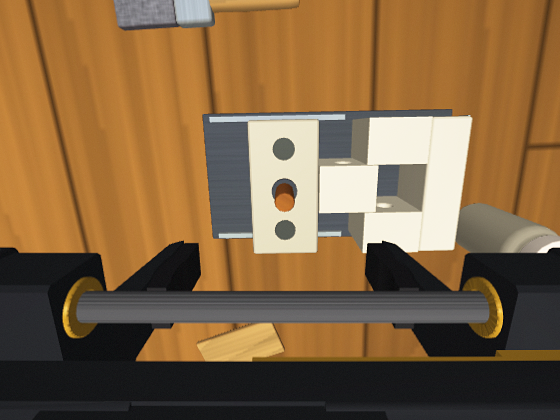

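The wrist view shows the front half (columns 248–319, rows 121–252), the handle with its top at (284,203) and foot at (285,186), and the back half with its right-hand edge near column 470.

```bash
cat > m2.py <<'E'
from h import *
import pickle,sys
c=pickle.load(open(sys.argv[1],"rb")); P=cloud(c); hsv=cv2.cvtColor(c["img"],cv2.COLOR_BGR2HSV)
top=(abs(P[...,2]-.085)<.004)&(hsv[...,1]<70)&(hsv[...,2]>120); top[:,:]&=(np.arange(420)<256)[:,None]
k,l,st,ce=cv2.connectedComponentsWithStats(top.astype(np.uint8))
for i in range(1,k):
    if st[i,4]>150:
        v,u=np.nonzero(l==i); q=plane(c,np.c_[u,v],.085); print(st[i],cv2.minAreaRect((q[:,:2]*1000).astype(np.float32)),P[l==i][:,2].mean())
v,u=np.nonzero((l>0)&(st[l,4]>150)); q=plane(c,np.c_[u,v],.085); print("all",cv2.minAreaRect((q[:,:2]*1000).astype(np.float32)))
h=(P[...,2]>.12)&(P[...,2]<.15)&(hsv[...,1]>90); h[250:]=0
print("handle pts",h.sum(),P[h].mean(0) if h.any() else 0)
ht=h&(P[...,2]>.131); v,u=np.nonzero(ht); print("top",len(u),u.mean(),v.mean(),plane(c,[[u.mean(),v.mean()]],.135),P[ht].mean(0))
E
python3 m2.py w1.pkl
```

```text
[  247   116   225   138 20522] ((593.8440551757812, -146.5887451171875), (139.89559936523438, 217.28793334960938), 88.61572265625) 0.0860357503535906
all ((593.8440551757812, -146.5887451171875), (139.89559936523438, 217.28793334960938), 88.61572265625)
handle pts 365 [ 0.51985902 -0.14307668  0.1343304 ]
top 318 284.23899371069183 201.4245283018868 [[ 0.51984054 -0.14403748  0.135     ]] [ 0.51984475 -0.14389657  0.13561927]
```

step_arm:
  steps:
    - {"x":0.55,"y":0.15,"z":2,"spin":-0.02}
    - {"x":0,"y":0,"z":3,"spin":0}
    - {"x":0,"y":0,"z":3,"spin":0}
    - {"x":0,"y":0,"z":3,"spin":0}
    - {"x":0,"y":0,"z":3.4,"spin":0}
    - {"x":0,"y":0,"z":0,"spin":0}
    - {"x":0,"y":0,"z":0,"spin":0}

```text
time_s: 3.38
eef_pos: [0.5209, -0.1443, 0.0958]
orientation: [3.14, 0.0, 1.546]
force: [0.1, 0.4, 0.5]
gripper_width: 1.003
finger_force: 0.0
```

step_arm:
  hand: 0
  steps:
    - {"x":0,"y":0,"z":0,"spin":0}
    - {"x":0,"y":0,"z":0,"spin":0}
    - {"x":0,"y":0,"z":0,"spin":0}
    - {"x":0,"y":0,"z":0,"spin":0}
    - {"x":0,"y":0,"z":0,"spin":0}
    - {"x":0,"y":0,"z":0,"spin":0}
    - {"x":0,"y":0,"z":0,"spin":0}
    - {"x":0,"y":0,"z":0,"spin":0}

```text
time_s: 4.38
eef_pos: [0.5202, -0.144, 0.0947]
orientation: [-3.141, -0.0, 1.548]
force: [-0.4, -0.8, 0.1]
gripper_width: 0.194
finger_force: 30.0
```

step_arm:
  steps:
    - {"x":0,"y":0.6,"z":0,"spin":0}
    - {"x":0,"y":0.6,"z":0,"spin":0}
    - {"x":0,"y":0.6,"z":0,"spin":0}
    - {"x":0,"y":0.6,"z":0,"spin":0}
    - {"x":0,"y":0.6,"z":0,"spin":0}
    - {"x":0,"y":0.6,"z":0,"spin":0}
    - {"x":0,"y":0.6,"z":0,"spin":0}
    - {"x":0,"y":0.3,"z":0,"spin":0}
    - {"x":0,"y":0.15,"z":0,"spin":0}
    - {"x":0,"y":0,"z":0,"spin":0}

```text
time_s: 5.62
eef_pos: [0.567, -0.1452, 0.0947]
orientation: [3.141, 0.0, 1.548]
force: [-1.7, -1.4, -0.6]
gripper_width: 0.194
finger_force: 30.0
```

step_arm:
  steps:
    - {"x":0,"y":0.15,"z":0,"spin":0}
    - {"x":0,"y":0.1,"z":0,"spin":0}
    - {"x":0,"y":0,"z":0,"spin":0}

```text
time_s: 6.0
eef_pos: [0.5683, -0.1452, 0.0947]
orientation: [-3.139, -0.0, 1.548]
force: [-6.6, -2.1, 3.0]
gripper_width: 0.188
finger_force: 30.0
```

step_arm:
  steps:
    - {"x":0,"y":0.1,"z":0,"spin":0}
    - {"x":0,"y":0,"z":0,"spin":0}
    - {"x":0,"y":0,"z":0,"spin":0}

```text
time_s: 6.38
eef_pos: [0.5683, -0.1452, 0.0946]
orientation: [-3.137, -0.0, 1.548]
force: [-10.5, -2.4, 5.1]
gripper_width: 0.189
finger_force: 30.0
```

step_arm:
  hand: 5
  steps:
    - {"x":0,"y":-0.1,"z":0,"spin":0}
    - {"x":0,"y":0,"z":0,"spin":0}
    - {"x":0,"y":0,"z":0,"spin":0}
    - {"x":0,"y":0,"z":-4,"spin":0}
    - {"x":0,"y":0,"z":-5,"spin":0}
    - {"x":5,"y":0,"z":-5,"spin":0}
    - {"x":5,"y":0,"z":0,"spin":0}
    - {"x":0,"y":0,"z":0,"spin":0}
    - {"x":0,"y":0,"z":0,"spin":0}

```text
time_s: 7.5
eef_pos: [0.5713, -0.051, 0.2286]
orientation: [-3.141, 0.0, 1.549]
force: [0.0, -1.0, 0.1]
gripper_width: 0.57
finger_force: 0.0
```

```bash
python3 - <<'E'
from h import *
import pickle
s=r.observe();print(s["eef_pos"],s["orientation"],s["time_s"])
c=cap("wrist")
pickle.dump(c,open("w2.pkl","wb"));cv2.imwrite("pics/w2.png",c["img"])
E
python3 m2.py w2.pkl
```

```text
[ 0.57133649 -0.05102543  0.22861416] [-3.14132757e+00  2.71698632e-04  1.54863553e+00] 7.5
[ 248  220  166   36 5022] ((618.9779052734375, -95.47264099121094), (38.5798225402832, 168.89337158203125), 88.73023986816406) 0.08590763509971507
all ((618.9779052734375, -95.47264099121094), (38.5798225402832, 168.89337158203125), 88.73023986816406)
handle pts 0 0
top 0 nan nan [[nan nan nan]] [nan nan nan]m2.py:12: RuntimeWarning: Mean of empty slice.
  ht=h&(P[...,2]>.131); v,u=np.nonzero(ht); print("top",len(u),u.mean(),v.mean(),plane(c,[[u.mean(),v.mean()]],.135),P[ht].mean(0))
  ret = ret.dtype.type(ret / rcount)
  ret = um.true_divide(
```

View pics/w2.png

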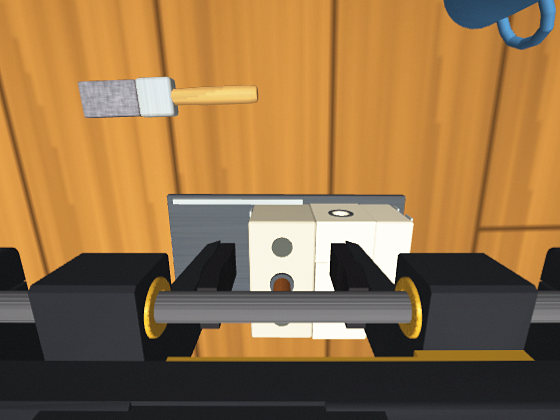

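The mould is shut, 169 mm overall in the wrist view, with the bore bush at (341,213). Next I'll measure the bore and go over the rack.

```bash
python3 - <<'E'
from h import *
import pickle
c=pickle.load(open("w2.pkl","rb"));im=c["img"];g=cv2.cvtColor(im,cv2.COLOR_BGR2GRAY)
sub=g[204:222,322:362]; print(sub[::1,::2])
dark=np.zeros_like(g);dark[204:222,322:362]=(sub<130)
k,l,st,ce=cv2.connectedComponentsWithStats(dark)
for i in range(1,k):
    print(st[i],ce[i],plane(c,[ce[i]],.055)) if st[i,4]>15 else 0
c=pickle.load(open("w1.pkl","rb"))
E
```

```text
[[186 188 186 187 187 186 186 187 186 187 186 187 187 186 186 186 188 187
  152 154]
 [183 183 184 183 184 183 183 185 183 183 183 183 182 182 182 184 181 184
  186 179]
 [183 184 182 181 183 183 183 184 182 183 182 183 180 183 182 183 182 181
  182 180]
 [183 181 184 182 183 182 183 182 182 183 184 183 183 182 183 182 182 181
  183 183]
 [181 182 182 181 183 186 185 185 179 179 185 184 183 183 182 181 181 183
  183 182]
 [182 182 184 182 186 176 169 166 137 140 170 173 176 186 184 185 182 182
  182 184]
 [182 184 183 186 166 101  50  70  98  94  67  76 107 172 181 184 183 182
  184 182]
 [184 184 183 165  48  79 143 194 228 225 193 142 101  48 146 178 182 183
  180 181]
 [183 182 182  81  52 155 249 254 254 254 254 252 220  88  49 119 185 183
  181 182]
 [183 181 184 128  53 123 246 254 254 254 254 252 242 179  55  59 187 182
  182 181]
 [182 181 183 184  84  54 202 254 254 255 254 250 238 174  51  60 187 182
  183 181]
 [182 182 183 186 163 103  69 108 115 238 232 156 137  46  74 107 185 183
  181 183]
 [182 182 183 182 185 188 147 123  99  78  80  83  92 107 150 190 183 182
  182 182]
 [181 181 182 181 183 186 185 187 186 171 171 171 171 190 187 183 182 181
  183 182]
 [184 184 181 183 183 181 183 184 184 185 185 185 184 184 183 181 184 182
  181 182]
 [181 181 181 183 182 181 180 181 182 181 183 182 181 183 182 181 180 180
  181 181]
 [178 178 179 178 178 179 179 179 178 178 178 177 179 179 177 179 179 179
  178 178]
 [219 220 219 219 218 220 220 219 219 219 218 219 219 219 220 218 219 220
  220 219]]
[328 210  26   7  82] [340.34146341 213.        ] [[ 0.63497619 -0.07784609  0.055     ]]
```

step_arm:
  steps:
    - {"x":5,"y":0,"z":0,"spin":0}
    - {"x":5,"y":0,"z":0,"spin":-0.1}
    - {"x":5,"y":0,"z":0,"spin":-0.13}
    - {"x":5,"y":0,"z":0,"spin":0}
    - {"x":5,"y":0,"z":0,"spin":0}
    - {"x":3,"y":0,"z":0,"spin":0}
    - {"x":0,"y":0,"z":0,"spin":0}
    - {"x":0,"y":0,"z":0,"spin":0}

```text
time_s: 8.55
eef_pos: [0.5436, 0.2247, 0.2284]
orientation: [-3.141, 0.001, 1.777]
force: [0.4, -0.2, 0.2]
gripper_width: 0.568
finger_force: 0.0
```

```bash
python3 - <<'E'
from h import *
import pickle
s=r.observe();print(s["eef_pos"],s["orientation"],s["time_s"])
c=cap("wrist")
pickle.dump(c,open("w3.pkl","wb"));cv2.imwrite("pics/w3.png",c["img"])
E
```

```text
[0.5435809  0.22467417 0.22841911] [-3.14087631e+00  5.23448244e-04  1.77657753e+00] 8.55
```

View pics/w3.png

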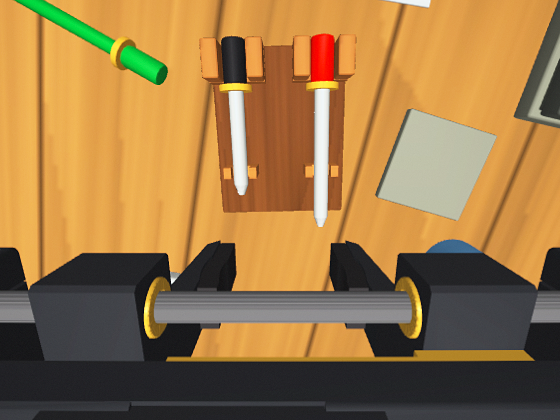

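The wrist view shows the red-handled pin with handle (322,57), flange (322,87) and tip (320,225), and the black-handled pin with its flange at (233,87).

```bash
cat > m3.py <<'E'
from h import *
import pickle,sys
c=pickle.load(open("w3.pkl","rb")); hsv=cv2.cvtColor(c["img"],cv2.COLOR_BGR2HSV)
m=(hsv[...,1]<40)&(hsv[...,2]>150); m[:92]=0;m[232:]=0;m[:,:300]=0;m[:,345:]=0
ys=np.arange(93,210); ctr=np.array([[np.nonzero(m[y])[0].mean(),y] for y in ys if m[y].sum()>5])
A=plane(c,ctr,.04); d=np.linalg.svd(A[:,:2]-A[:,:2].mean(0),full_matrices=0)[2][0]; d*= -np.sign(d[1])
mid=A[:,:2].mean(0); v,u=np.nonzero(m); print("rows",v.min(),v.max())
tip=plane(c,[[u[v==v.max()].mean(),v.max()+.5]],.04)[0,:2]
y=(hsv[...,0]>15)&(hsv[...,0]<35)&(hsv[...,1]>120)&(hsv[...,2]>120); y[:80]=0;y[95:]=0;y[:,:308]=0;y[:,338:]=0
vv,uu=np.nonzero(y); fl=plane(c,[[uu.mean(),vv.max()+.5]],.05)[0,:2]; print("flange px",uu.mean(),vv.min(),vv.max())
print("dir",d,np.arctan2(d[1],d[0]),"tip",tip,"along tip-fl",(tip-fl)@d, "fl",fl)
n=np.array([-d[1],d[0]]); 
tt=mid+d*((tip-mid)@d); print("mid from tip",tt-.075*d,"mid from flange",mid+d*((fl-mid)@d+.075))
print("resid",np.std((A[:,:2]-mid)@n))
E
python3 m3.py
```

```text
rows 92 226
flange px 322.54655870445345 81 91
dir [ 0.2234283  -0.97472037] -1.3454660499986388 tip [0.59666535 0.18847759] along tip-fl 0.14841780128889365 fl [0.56233696 0.33287579]
mid from tip [0.57917266 0.26141301] mid from flange [0.57952617 0.25987081]
resid 0.00026439351199612304
```

step_arm:
  steps:
    - {"x":3.2,"y":2.2,"z":0,"spin":-0.02}
    - {"x":3.0,"y":2.1,"z":0,"spin":0}
    - {"x":0,"y":0,"z":4,"spin":0}
    - {"x":0,"y":0,"z":4,"spin":0}
    - {"x":0,"y":0,"z":4,"spin":0}
    - {"x":0,"y":0,"z":0,"spin":0}
    - {"x":0,"y":0,"z":0,"spin":0}

```text
time_s: 9.48
eef_pos: [0.5731, 0.2952, 0.1104]
orientation: [3.14, -0.0, 1.797]
force: [-0.4, 0.9, 0.1]
gripper_width: 0.566
finger_force: 0.0
```

step_arm:
  steps:
    - {"x":0,"y":-0.15,"z":3,"spin":0}
    - {"x":0,"y":0,"z":3,"spin":0}
    - {"x":0,"y":0,"z":2.9,"spin":0}
    - {"x":0,"y":0,"z":0,"spin":0}
    - {"x":0,"y":0,"z":0,"spin":0}

```text
time_s: 10.1
eef_pos: [0.5722, 0.296, 0.0225]
orientation: [3.138, -0.0, 1.798]
force: [0.4, -0.1, 0.5]
gripper_width: 0.568
finger_force: 0.0
```

step_arm:
  hand: 0
  steps:
    - {"x":0,"y":0,"z":0,"spin":0}
    - {"x":0,"y":0,"z":0,"spin":0}
    - {"x":0,"y":0,"z":0,"spin":0}
    - {"x":0,"y":0,"z":0,"spin":0}
    - {"x":0,"y":0,"z":0,"spin":0}
    - {"x":0,"y":0,"z":0,"spin":0}
    - {"x":0,"y":0,"z":0,"spin":0}

```text
time_s: 10.98
eef_pos: [0.5706, 0.2956, 0.0202]
orientation: [3.141, -0.0, 1.798]
force: [0.9, -0.3, 3.0]
gripper_width: 0.162
finger_force: 29.2
```

step_arm:
  steps:
    - {"x":0,"y":0,"z":-1,"spin":0}
    - {"x":0,"y":0,"z":-2,"spin":0}
    - {"x":0,"y":0,"z":-4,"spin":0}
    - {"x":0,"y":0,"z":-4,"spin":0}
    - {"x":0,"y":0,"z":-2,"spin":0}
    - {"x":0,"y":0,"z":0,"spin":0}

```text
time_s: 11.72
eef_pos: [0.5711, 0.2959, 0.1519]
orientation: [3.138, -0.0, 1.798]
force: [-0.0, -0.5, -2.7]
gripper_width: 0.165
finger_force: 29.8
```

```bash
python3 - <<'E'
from h import *
import pickle
c=pickle.load(open("scene0.pkl","rb"));P=cloud(c);h=cv2.cvtColor(c["img"],cv2.COLOR_BGR2HSV)
m=(h[...,0]>100)&(h[...,0]<120)&(h[...,1]>140)&(P[...,2]>.02)&(P[...,2]<.1);m[:270]=0
print("mug",P[m].min(0),P[m].max(0))
E
```

```text
mug [0.75148131 0.09494935 0.02025889] [0.83015134 0.19880513 0.09465309]
```

step_arm:
  steps:
    - {"x":-3.8,"y":0.3,"z":0,"spin":0}
    - {"x":-3.8,"y":0.3,"z":0,"spin":0}
    - {"x":-3.8,"y":0.3,"z":0,"spin":0}
    - {"x":-3.8,"y":0.3,"z":0,"spin":0}
    - {"x":-3.8,"y":0.2,"z":0,"spin":0}
    - {"x":-4,"y":0.2,"z":0,"spin":0}
    - {"x":0,"y":0,"z":0,"spin":0.125}
    - {"x":0,"y":0,"z":0,"spin":0.126}
    - {"x":0,"y":0,"z":0,"spin":0}
    - {"x":0,"y":0,"z":0,"spin":0}

```text
time_s: 12.98
eef_pos: [0.6369, 0.0752, 0.1486]
orientation: [-3.139, -0.0, 1.549]
force: [0.7, -0.8, -2.7]
gripper_width: 0.166
finger_force: 29.8
```

```bash
python3 - <<'E'
from h import *
import pickle
s=r.observe();print(s["eef_pos"],s["orientation"],s["time_s"])
c=cap("wrist")
pickle.dump(c,open("w4.pkl","wb"));cv2.imwrite("pics/w4.png",c["img"])
E
```

```text
[0.63685284 0.07520599 0.14857566] [-3.13935789e+00 -1.08410243e-04  1.54933948e+00] 12.975
```

View pics/w4.png

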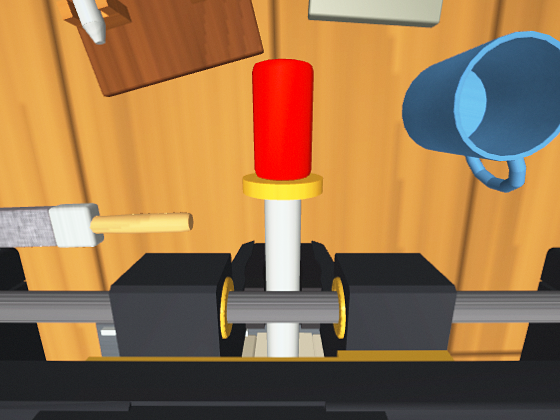

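The pin is held, with its handle at (283,118) and flange at (283,186). The tip is hidden behind the gripper. I'll measure the pin's axis from depth and from the fixed cameras.

```bash
cat > m4.py <<'E'
from h import *
import pickle
def pin(c,z):
    im=c["img"].astype(int);P=cloud(c);red=(im[...,2]>140)&(im[...,1]<70)&(im[...,0]<70)
    red=cv2.erode(red.astype(np.uint8),np.ones((3,3)))>0
    A=[]
    for y in np.unique(np.nonzero(red)[0])[6:-4]:
        u=np.nonzero(red[y])[0]; A.append(np.r_[plane(c,[[u.mean(),y]],z)[0,:2],np.median(P[y,u.astype(int)][len(u)//2-3:len(u)//2+4,2])])
    return np.array(A)
if __name__=="__main__":
    s=r.observe();c=cap("wrist") 
    z=s["eef_pos"][2]+.0198
    A=pin(c,z); yaw=s["orientation"][2]; t=np.array([np.cos(yaw),np.sin(yaw)]); n=np.array([np.sin(yaw),-np.cos(yaw)])
    D=A[:,:2]-s["eef_pos"][:2]; a=D@t;b=D@n
    print("eef",s["eef_pos"],yaw)
    k=np.polyfit(a,b,1);print("lat slope, offset@tcp",k,"mean lat",b.mean(),"a range",a.min(),a.max())
    k=np.polyfit(a,A[:,2],1);print("z slope, top z@tcp -axis",k,k[1]-.012-s["eef_pos"][2], "mean axis z - tcp", A[:,2].mean()-.012-s["eef_pos"][2])
    for n_ in("scene","side"):
        c=cap(n_);cv2.imwrite(f"pics/{n_}4.png",c["img"]);pickle.dump(c,open(n_+"4.pkl","wb"))
E
python3 m4.py
```

```text
eef [0.63706167 0.07524774 0.14893218] 1.5490331747696335
lat slope, offset@tcp [-3.10629983e-03 -3.88381420e-05] mean lat -0.0002562124088076002 a range 0.04815977215857601 0.09054455936733471
z slope, top z@tcp -axis [0.00345235 0.18153928] 0.020607101861038535 mean axis z - tcp 0.020848691966224325
```

step_arm:
  steps:
    - {"x":0,"y":0.14,"z":3,"spin":0}
    - {"x":0,"y":0,"z":3,"spin":0}
    - {"x":0,"y":0,"z":3,"spin":0}
    - {"x":0,"y":0,"z":2.4,"spin":0}
    - {"x":0,"y":0,"z":0,"spin":0}
    - {"x":0,"y":0,"z":0,"spin":0}
    - {"x":0,"y":0,"z":0,"spin":0}

```text
time_s: 14.05
eef_pos: [0.6403, 0.075, 0.0376]
orientation: [3.139, 0.0, 1.547]
force: [-0.3, 0.8, -2.5]
gripper_width: 0.164
finger_force: 29.8
```

```bash
python3 - <<'E'
from h import *
import pickle
for i in range(3): s=r.observe();print(s["eef_pos"],s["orientation"],s["time_s"])
for n in("scene","side"):
    c=cap(n);pickle.dump(c,open(n+"5.pkl","wb"));x=c["img"]
    x=x[170:270,150:290] if n=="scene" else x[130:230,230:370]
    cv2.imwrite(f"pics/{n}5.png",cv2.resize(x,None,fx=4,fy=4,interpolation=cv2.INTER_CUBIC))
a=cv2.imread("pics/scene5.png")
cv2.imwrite("pics/both5.png",a)
E
```

```text
[0.64028245 0.07497628 0.03763884] [3.13877632e+00 9.56495968e-05 1.54696674e+00] 14.05
[0.64028245 0.07497628 0.03763884] [3.13877632e+00 9.56495968e-05 1.54696674e+00] 14.05
[0.64028245 0.07497628 0.03763884] [3.13877632e+00 9.56495968e-05 1.54696674e+00] 14.05
```

View pics/both5.png

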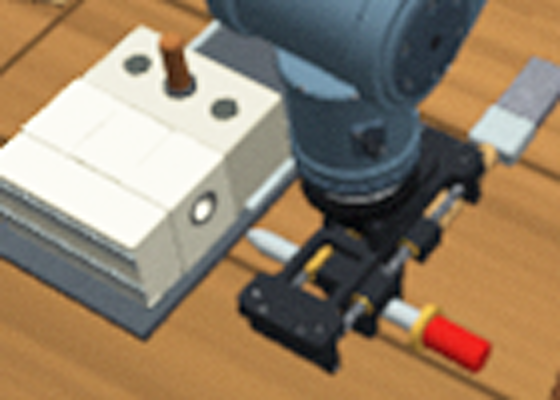

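The scene crop shows the bore ring at about (204,207) and the pin tip at about (252,237), with the pin nearly in line but short of the bore. I'll check that numerically.

```bash
cat > m5.py <<'E'
from h import *
import pickle,sys
def proj(c,X):
    rv=cv2.Rodrigues(c["Rw"].T)[0]; return cv2.projectPoints(np.array(X,float).reshape(-1,3),rv,-c["Rw"].T@c["C"],c["K"],np.array(c["dist_coeffs"]))[0].reshape(-1,2)
if __name__=="__main__":
    s=r.observe();e=np.array(s["eef_pos"]);y=s["orientation"][2];t=np.array([np.cos(y),np.sin(y),0])
    ax=e+[0,0,.020]; H=ax+.067*t; T=ax-.111*t
    for n in("scene","side"):
        c=pickle.load(open(n+"5.pkl","rb"));im=c["img"].astype(int)
        red=(im[...,2]>140)&(im[...,1]<70)&(im[...,0]<70);v,u=np.nonzero(red)
        print(n,"red obs",u.mean().round(2),v.mean().round(2),"pred bore,tip,handle",proj(c,[[.635,-.0778,.055],T,H]).round(2).tolist())
        print("d/dx,d/dz 1mm", ((proj(c,[T+[.001,0,0],T+[0,0,.001]])-proj(c,[T]))).round(2).tolist())
        if n=="scene":
            g=cv2.cvtColor(c["img"],cv2.COLOR_BGR2GRAY);print(g[216:229,194:209])
        else: cv2.imwrite("pics/s.png",c["img"])
E
python3 m5.py
```

```text
scene red obs 264.02 255.25 pred bore,tip,handle [[200.17, 221.92], [211.14, 227.83], [262.83, 255.63]]
d/dx,d/dz 1mm [[-0.21, 0.24], [-0.04, -0.21]]
[[251 251 252 250 231 183 165 171 172 169 168 169 167 155 141]
 [251 252 250 233 181 167 164 150 140 149 165 168 172 155 143]
 [252 250 231 184 169 163 135 101  68  95 154 167 169 159 144]
 [251 232 183 166 163 127 101 109  86  73 145 169 168 168 146]
 [232 183 167 170 144 137 180 191 143  90 138 171 168 173 152]
 [184 166 167 162 122 205 246 241 179 109 151 170 168 169 157]
 [163 167 168 148 132 241 254 249 174 119 164 170 169 168 159]
 [165 169 168 127 141 248 255 222 134 144 167 168 167 170 155]
 [168 170 172 124 108 210 219 133 120 163 168 168 167 171 159]
 [170 168 170 144  83 101 110 116 154 169 168 171 172 165 139]
 [169 170 168 160 138 132 146 164 171 168 169 171 164 137 109]
 [161 170 169 170 171 170 169 168 171 172 173 170 143 109 100]
 [161 169 168 171 169 168 172 172 170 168 169 147 116  97  98]]
side red obs 253.49 212.65 pred bore,tip,handle [[297.22, 176.95], [289.32, 182.77], [254.26, 212.33]]
d/dx,d/dz 1mm [[-0.22, -0.14], [0.01, -0.2]]
```

step_arm:
  steps:
    - {"x":0,"y":-0.18,"z":0.2,"spin":0}
    - {"x":0,"y":0,"z":0,"spin":0}
    - {"x":0,"y":0,"z":0,"spin":0}
    - {"x":0,"y":0,"z":0,"spin":0}

```text
time_s: 14.65
eef_pos: [0.6373, 0.0751, 0.0339]
orientation: [3.142, 0.0, 1.547]
force: [0.2, -0.9, -2.8]
gripper_width: 0.166
finger_force: 29.8
```

step_arm:
  steps:
    - {"x":0,"y":0,"z":0,"spin":0}
    - {"x":0,"y":0,"z":0,"spin":0}

```text
time_s: 14.9
eef_pos: [0.6373, 0.0751, 0.0339]
orientation: [-3.142, -0.0, 1.547]
force: [0.9, -0.2, -2.6]
gripper_width: 0.161
finger_force: 29.8
```

step_arm:
  steps:
    - {"x":0,"y":0.1,"z":-0.1,"spin":0}
    - {"x":0,"y":0,"z":0,"spin":0}
    - {"x":0,"y":0,"z":0,"spin":0}
    - {"x":-1,"y":0,"z":0,"spin":0}
    - {"x":-1,"y":0,"z":0,"spin":0}
    - {"x":-1,"y":0,"z":0,"spin":0}
    - {"x":0,"y":0,"z":0,"spin":0}
    - {"x":0,"y":0,"z":0,"spin":0}

```text
time_s: 15.9
eef_pos: [0.6375, 0.0449, 0.0349]
orientation: [-3.142, -0.0, 1.546]
force: [0.1, 0.1, -3.0]
gripper_width: 0.164
finger_force: 29.8
```

step_arm:
  steps:
    - {"x":-0.6,"y":0.03,"z":0,"spin":0}
    - {"x":-0.6,"y":0,"z":0,"spin":0}
    - {"x":-0.5,"y":0,"z":0,"spin":0}
    - {"x":-0.5,"y":0,"z":0,"spin":0}
    - {"x":0,"y":0,"z":0,"spin":0}

```text
time_s: 16.52
eef_pos: [0.6374, 0.0225, 0.035]
orientation: [3.141, 0.0, 1.546]
force: [-0.7, 0.1, -3.1]
gripper_width: 0.165
finger_force: 29.8
```

step_arm:
  steps:
    - {"x":-0.5,"y":0,"z":0,"spin":0}
    - {"x":-0.5,"y":0,"z":0,"spin":0}
    - {"x":-0.5,"y":0,"z":0,"spin":0}
    - {"x":0,"y":0,"z":0,"spin":0}

```text
time_s: 17.02
eef_pos: [0.6369, 0.0075, 0.0349]
orientation: [-3.142, 0.0, 1.546]
force: [-0.4, -0.0, -2.5]
gripper_width: 0.162
finger_force: 29.8
```

step_arm:
  steps:
    - {"x":-0.6,"y":0,"z":0,"spin":0}
    - {"x":-0.6,"y":0,"z":0,"spin":0}
    - {"x":-0.6,"y":0,"z":0,"spin":0}
    - {"x":-0.6,"y":0,"z":0,"spin":0}
    - {"x":-0.6,"y":0,"z":0,"spin":0}
    - {"x":0,"y":0,"z":0,"spin":0}

```text
time_s: 17.77
eef_pos: [0.6363, -0.0226, 0.0349]
orientation: [3.142, 0.0, 1.546]
force: [-0.5, 1.4, -3.3]
gripper_width: 0.165
finger_force: 29.8
```

step_arm:
  steps:
    - {"x":-0.6,"y":0,"z":0,"spin":0}
    - {"x":-0.6,"y":0,"z":0,"spin":0}
    - {"x":-0.6,"y":0,"z":0,"spin":0}
    - {"x":-0.4,"y":0,"z":0,"spin":0}
    - {"x":0,"y":0,"z":0,"spin":0}
    - {"x":0,"y":0,"z":0,"spin":0}

```text
time_s: 18.52
eef_pos: [0.6356, -0.0438, 0.0349]
orientation: [-3.141, -0.0, 1.547]
force: [0.5, -0.3, -2.9]
gripper_width: 0.163
finger_force: 29.8
```

Flange is about 73 mm out, so I'll release it, rise and look.

step_arm:
  hand: 5
  steps:
    - {"x":0,"y":0,"z":0,"spin":0}
    - {"x":0,"y":0,"z":0,"spin":0}
    - {"x":0,"y":0,"z":0,"spin":0}
    - {"x":0,"y":0,"z":0,"spin":0}
    - {"x":0,"y":0,"z":-3,"spin":0}
    - {"x":0,"y":0,"z":-4,"spin":0}
    - {"x":2,"y":0,"z":-4,"spin":0}
    - {"x":2,"y":0,"z":0,"spin":0}
    - {"x":0,"y":0,"z":0,"spin":0}
    - {"x":0,"y":0,"z":0,"spin":0}

```text
time_s: 19.77
eef_pos: [0.6356, -0.004, 0.1431]
orientation: [-3.139, -0.0, 1.547]
force: [-0.1, -1.0, -1.2]
gripper_width: 0.567
finger_force: 0.0
```

```bash
python3 - <<'E'
from h import *
from m4 import pin
s=r.observe();c=cap("wrist");cv2.imwrite("pics/w6.png",c["img"])
A=pin(c,.049);print(s["eef_pos"],s["orientation"],len(A))
k=np.polyfit(A[:,1],A[:,2],1);print("y range",A[:,1].min(),A[:,1].max(),"x mean",A[:,0].mean(),"slope z",k[0],"axis z mid",A[:,2].mean()-.012,"mean y",A[:,1].mean())
E
```

```text
[ 0.6355508  -0.00398349  0.14306558] [-3.13856182e+00 -1.61015021e-04  1.54715634e+00] 45
y range 0.005806968054526344 0.04179747468940695 x mean 0.6373546608174946 slope z -0.05387484923762483 axis z mid 0.04919293337732586 mean y 0.024028434765037625
```

View pics/w6.png

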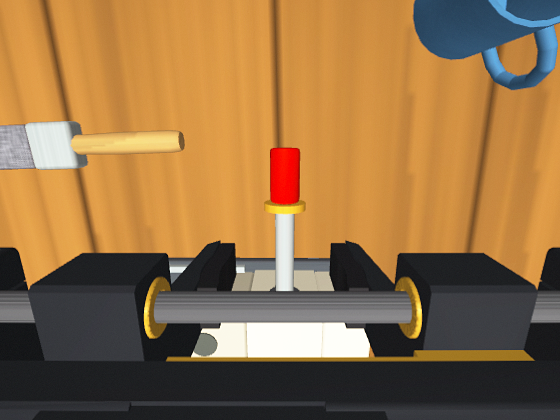

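The pin sits in the bore, drooping about 3°, with its handle at (285,175). I'll regrip it by the handle.

step_arm:
  steps:
    - {"x":2.8,"y":0.1,"z":1,"spin":0}
    - {"x":0,"y":0,"z":3.4,"spin":0}
    - {"x":0,"y":0,"z":3,"spin":0}
    - {"x":0,"y":0,"z":2.5,"spin":0}
    - {"x":0,"y":0,"z":1.5,"spin":0}
    - {"x":0,"y":0,"z":0,"spin":0}
    - {"x":0,"y":0,"z":0,"spin":0}
    - {"x":0,"y":0,"z":0,"spin":0}

```text
time_s: 20.82
eef_pos: [0.6393, 0.0238, 0.0322]
orientation: [3.139, 0.0, 1.547]
force: [0.5, 0.4, 0.7]
gripper_width: 0.564
finger_force: 0.0
```

step_arm:
  hand: 0
  steps:
    - {"x":0,"y":0,"z":0,"spin":0}
    - {"x":0,"y":0,"z":0,"spin":0}
    - {"x":0,"y":0,"z":0,"spin":0}
    - {"x":0,"y":0,"z":0,"spin":0}
    - {"x":0,"y":0,"z":0,"spin":0}
    - {"x":0,"y":0,"z":0,"spin":0}

```text
time_s: 21.58
eef_pos: [0.6383, 0.024, 0.0309]
orientation: [-3.142, -0.0, 1.547]
force: [-0.1, 0.4, 0.2]
gripper_width: 0.258
finger_force: 29.9
```

step_arm:
  steps:
    - {"x":0,"y":0,"z":-0.2,"spin":0}
    - {"x":0,"y":-0.05,"z":-0.2,"spin":0}
    - {"x":0,"y":0,"z":-0.15,"spin":0}
    - {"x":0,"y":0,"z":0,"spin":0}
    - {"x":0,"y":0,"z":0,"spin":0}
    - {"x":0,"y":0,"z":0,"spin":0}

```text
time_s: 22.32
eef_pos: [0.6377, 0.0241, 0.0363]
orientation: [-3.141, -0.0, 1.547]
force: [0.2, 0.6, -2.9]
gripper_width: 0.256
finger_force: 30.0
```

```bash
python3 - <<'E'
from h import *
from m4 import pin
s=r.observe();c=cap("wrist");im=c["img"].astype(int);P=cloud(c)
A=pin(c,.055);print(s["eef_pos"],s["force"],s["wrist_torque"],len(A))
k=np.polyfit(A[:,1],A[:,2],1);print("y",A[:,1].min(),A[:,1].max(),"x mean",A[:,0].mean(),"slope z",k[0],"axis z mid",A[:,2].mean()-.012)
E
```

```text
[0.63766633 0.02407169 0.03626749] [ 0.16688348  0.5998635  -2.94394427] [ 0.12714939 -0.09993109 -0.02542824] 57
y 0.01877255545162579 0.04703788151048119 x mean 0.6375831887463445 slope z -0.15373773667477114 axis z mid 0.053702849137742606
```

step_arm:
  steps:
    - {"x":0,"y":0,"z":-0.05,"spin":0}
    - {"x":-0.3,"y":0,"z":0,"spin":0}
    - {"x":-0.4,"y":0,"z":0,"spin":0}
    - {"x":-0.4,"y":0,"z":0,"spin":0}
    - {"x":0,"y":0,"z":0,"spin":0}
    - {"x":0,"y":0,"z":0,"spin":0}

```text
time_s: 23.12
eef_pos: [0.6376, 0.0129, 0.0369]
orientation: [-3.142, -0.0, 1.547]
force: [0.3, -0.3, -3.0]
gripper_width: 0.26
finger_force: 30.0
```

step_arm:
  steps:
    - {"x":-0.6,"y":0,"z":0,"spin":0}
    - {"x":-0.6,"y":0,"z":0,"spin":0}
    - {"x":-0.6,"y":0,"z":0,"spin":0}
    - {"x":-0.6,"y":0,"z":0,"spin":0}
    - {"x":-0.6,"y":0,"z":0,"spin":0}
    - {"x":0,"y":0,"z":0,"spin":0}
    - {"x":0,"y":0,"z":0,"spin":0}

```text
time_s: 24.0
eef_pos: [0.6368, -0.017, 0.0369]
orientation: [-3.142, -0.0, 1.547]
force: [0.2, 0.1, -2.7]
gripper_width: 0.255
finger_force: 30.0
```

step_arm:
  steps:
    - {"x":-0.6,"y":0,"z":0,"spin":0}
    - {"x":-0.6,"y":0,"z":0,"spin":0}
    - {"x":-0.6,"y":0,"z":0,"spin":0}
    - {"x":-0.6,"y":0,"z":0,"spin":0}
    - {"x":-0.3,"y":0,"z":0,"spin":0}
    - {"x":0,"y":0,"z":0,"spin":0}
    - {"x":0,"y":0,"z":0,"spin":0}

```text
time_s: 24.88
eef_pos: [0.6362, -0.0439, 0.0369]
orientation: [-3.142, -0.0, 1.547]
force: [-0.5, 0.3, -2.3]
gripper_width: 0.257
finger_force: 30.0
```

step_arm:
  steps:
    - {"x":-0.2,"y":0,"z":0,"spin":0}
    - {"x":-0.2,"y":0,"z":0,"spin":0}
    - {"x":-0.15,"y":0,"z":0,"spin":0}
    - {"x":0,"y":0,"z":0,"spin":0}
    - {"x":0,"y":0,"z":0,"spin":0}

```text
time_s: 25.5
eef_pos: [0.6361, -0.0495, 0.0369]
orientation: [-3.142, 0.0, 1.547]
force: [-0.2, -0.2, -1.7]
gripper_width: 0.261
finger_force: 30.0
```

step_arm:
  steps:
    - {"x":-0.15,"y":0,"z":0,"spin":0}
    - {"x":-0.1,"y":0,"z":0,"spin":0}
    - {"x":0,"y":0,"z":0,"spin":0}
    - {"x":0,"y":0,"z":0,"spin":0}

```text
time_s: 26.0
eef_pos: [0.6359, -0.0513, 0.0368]
orientation: [-3.141, -0.001, 1.547]
force: [0.8, 5.2, -3.6]
gripper_width: 0.258
finger_force: 30.0
```

step_arm:
  steps:
    - {"x":-0.1,"y":0,"z":0,"spin":0}
    - {"x":0,"y":0,"z":0,"spin":0}
    - {"x":0,"y":0,"z":0,"spin":0}

```text
time_s: 26.38
eef_pos: [0.6359, -0.0514, 0.0368]
orientation: [-3.141, -0.002, 1.547]
force: [1.1, 8.6, -2.7]
gripper_width: 0.261
finger_force: 30.0
```

step_arm:
  hand: 5
  steps:
    - {"x":0,"y":0,"z":0,"spin":0}
    - {"x":0,"y":0,"z":0,"spin":0}
    - {"x":0,"y":0,"z":0,"spin":0}
    - {"x":0,"y":0,"z":0,"spin":0}
    - {"x":0,"y":0,"z":-3,"spin":0}
    - {"x":0,"y":0,"z":-4,"spin":0}
    - {"x":3,"y":0,"z":-5,"spin":0}
    - {"x":3,"y":0,"z":0,"spin":0}
    - {"x":0,"y":0,"z":0,"spin":0}
    - {"x":0,"y":0,"z":0,"spin":0}

```text
time_s: 27.62
eef_pos: [0.637, 0.0066, 0.1563]
orientation: [-3.14, 0.0, 1.547]
force: [-0.1, -0.9, 0.5]
gripper_width: 0.569
finger_force: 0.0
```

```bash
python3 - <<'E'
from h import *
from m4 import pin
s=r.observe();c=cap("wrist");print(s["force"])
A=pin(c,.055);print("handle y",A[:,1].min(),A[:,1].max(),"x",A[:,0].mean(),"z",A[:,2].mean()-.012)
w=c["img"][100:320,150:430]
c=cap("scene");b=c["img"][150:280,140:300]
w=cv2.resize(w,(700,550));cv2.imwrite("pics/w7.png",np.hstack([cv2.resize(w,(400,314)),cv2.resize(b,(386,314))]))
E
```

```text
[-0.08249318 -0.88591959  0.47915836]
handle y -0.067117347848281 -0.0312833628316274 x 0.6355853843340002 z 0.054305950126751365
```

View pics/w7.png

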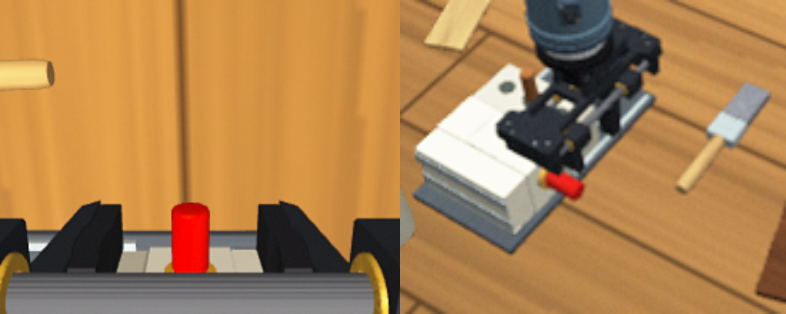

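The pin is home: the brass flange sits against the side face at (205,268) in the left panel, the handle has moved in 73 mm, and the gripper is clear. I'm handing in.

```bash
python3 -c "
from rig import ticket
print(ticket.sign_off())"
```

```text
the job is handed in; nothing more can be done
None
```

I shut the mould against its stop, started the red-handled pin halfway, regripped it by the handle and pushed it home, then handed the job in at about 28 s with the gripper clear; the sign-off returned no verdict.

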